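# Take the crucible off the balance with the tongs

### The job

Clear the balance: first lay the loose spatula that lies on the weighing pan flat in the steel tray, lengthways and with its blade pointing the same way as the spatula already there. Then pick up the spring tongs from the bench, close their jaws on the body of the lidded crucible and lift it, upright, to about 10 cm above the height of the pan, and finish while still holding it up in the tongs. Never touch the crucible with the gripper itself, keep it upright, and leave the other spatula, the jar, the beaker and the bottle undisturbed.

Things in the scene. Friction and masses are not known exactly. Their poses are not given: they have to be found in the camera images.
- balance: white precision balance, fixed, about 270 x 200 mm. Origin on the bench under the centre of the square steel weighing pan (170 x 170 mm, top 65 mm above the bench); x points to the display end, 170 mm from the pan centre and lower than 75 mm; housing round the pan 54 mm high. It may stand on either side of the bench, the tray on the other
- tray: fixed shallow open steel tray, 210 mm (x) by 190 mm (y) outside, walls 4 mm thick and 12 mm high, floor 4 mm thick. Origin on the bench under its centre; x is lengthways, pointing where the blade of the spatula already in it points. That one lies about 55 mm to the -y side of the middle line; the +y part is empty
- spatula: the loose spatula, lying on the pan beside the crucible and clear of it, 175 mm long, 45 g. x points to the blade, z up. Origin on the underside of the wooden handle, near the centre of mass. Handle 14 mm wide, 12 mm high, from 60 mm behind to 40 mm ahead of the origin; thin steel rod, then flat blade 17 mm wide and 2.5 mm thick, 6 mm above the underside, up to 117 mm ahead
- spatula_tip (a point): a point on the loose spatula's blade 115 mm ahead of its origin, 6 mm above the underside
- spatula_butt (a point): a point at the rear end of the loose spatula's handle, 58 mm behind its origin, 6 mm above the underside
- other_spatula: the same kind of spatula, already lying in the tray; leave it alone
- crucible: white porcelain crucible with lid (one piece), about 50 g, standing on the pan. Straight round body 32 mm across and 40 mm high, lid 40 mm across and 5 mm thick on top of it, small knob up to 58 mm. Origin at the centre of its underside, z up
- crucible_mid (a point): point on the crucible's axis, 22 mm above its underside
- tongs: steel strip spring tongs, about 110 g, lying on edge on the bench, the two arms side by side. Origin on the bench under the middle of the grip section; x points to the jaws, y to the left arm, z up. Round hinge (22 mm across) 75 mm behind the origin; black rubber grips, 46 mm long (23 mm either side of the origin), 28 mm high from the underside, 6 mm thick; all the rest 20 mm high
- tongs_grip (a point): point between the rubber grips, 14 mm above the tongs' origin. Squeezed here along y the tongs close, released they spring open. Width over the grips: 58 mm open (62 mm at their front ends), 40 mm when the jaws hold the crucible's body. Each arm pushes out with 8 N when open, 12 N at holding width. To carry them with the jaws open, squeeze to about 54 mm
- jaw_mid (a point): point midway between the jaws of the tongs, 105 mm ahead of the tongs' origin, 10 mm above their underside. Each jaw is a hollow V 30 mm long and 20 mm high (from the underside); the gap between the jaws is about 75 mm open, 32 mm when holding the crucible's body
- jaw_left (a joint): angle by which the left arm has been closed: 0 open, about 0.12 rad holding the crucible, 0.2 stop
- jaw_right (a joint): the same for the right arm
- jar: brown glass jar with lid, 64 mm across, 95 mm high, beyond the tongs; leave it alone. Origin at the centre of its underside
- beaker: open beaker, 72 mm across, 90 mm high, far left; leave it alone. Origin at the centre of its underside
- bottle: white bottle, 66 mm across, 160 mm high, far right; leave it alone. Origin at the centre of its underside

How it is judged:
By the outcome, as a careful person would: the job done as asked, in the order asked, and still so for the second after the job is handed in, while the arm keeps its last pose, push and grip.
It also fails if it takes over 54 s, if anything falls off the work surface, if the arm or the gripper's body presses on something with over 40 N, if the wrist force passes 120 N, or if a joint passes its speed limit or range.

### The arm

A 6-joint arm with a two-finger parallel gripper is mounted at the origin on the work surface. World frame = base frame: x ahead of the robot, y to its left, z up, the work surface at z = 0. Lengths are in m, angles in degrees, forces in N, time in s.
With the tool pointing down it reaches from about 0.4 to 0.825 m from the base axis. Payload 7 kg.
Tool frame: the origin (TCP) lies midway between the tips of the shut fingers; the grasp point (between the pads) lies 19 mm behind it; z points along the fingers, x is the direction in which the jaws open and shut, and the axes are right-handed (so a half turn about z gives the same grasp; the last joint's range is limited). The gripper opens to 88 mm and grips with 3 to 60 N. Pads are 19 mm wide; open, the fingers measure 130 mm over their backs; the gripper's body (78 mm by 193 mm) begins 47 mm behind the grasp point.
Start: joints at [-47.607, 20.546, 0.682, 0, -70.136, -16.507], TCP at [0.295, -0.607, 0.204] pointing down, gripper open.
Joint ranges: [-176.03, 176.03], [-82.01, 121.73], [-58.28, 71.71], [-173.87, 95.51], [-174.79, -0.11], [-173.66, 173.66]. Speed limits (degrees/s): [136.94, 136.94, 172.46, 180, 180, 180].

### API

Orientations are given as [roll, pitch, yaw] about the fixed x, y, z axes, in that order (R = Rz(yaw) Ry(pitch) Rx(roll)).
In Python, from plant import ctrl, vision, nets gives the robot as it stands.
- The arm moves only by the shell command python3 -m jog 'ROWS'. ROWS is text: rows parted by semicolons, each of 7 numbers parted by spaces: the turn, a rotation vector about the tool's x, y, z in units of 0.1 rad (1.0 is 0.1 rad), then the shift along the tool's x, y, z in units of 4 cm (1.0 is 4 cm), then the opening, from -1 (shut) to 1 (fully open). In form: rx ry rz x y z jaw; .... A call has 1 to 8 rows; each row shifts and turns the commanded pose from where the row before left it, along the tool's axes as they then stand; what a row does not reach is not made up. A row lasts 1/8 s, in which the tool goes at most 62.5 mm and 10.7 degrees, less where a joint would pass 70% of its speed; a pose out of reach is approached as far as the arm can. A call with a number of a shift or a turn outside -1 to 1 is refused whole. A call with a gripper value outside its range is refused whole. The fingers move at their own pace and stop on an object; the grip force is fixed at half the most. Time passes only in rows, so rows that do not move let the fingers close. It gives the time, the measured TCP pose, the force and the opening at its end, in the units of the state.
- ctrl.get_obs(): the state, without advancing time (a new reading comes with each control period).
- vision.snapshot(name): name is "scene" or "top" or "wrist"; returns (picture, depth): 384x512x3 uint8, red, green, blue; 384x512 float32, m along the optical axis (not along the pixel's ray), 0 where there is no reading.
- vision.camera_info(name): a dict with "camera_matrix" (3x3 intrinsics, pixels), "camera_from_world" (4x4, takes a point from world to camera coordinates); the wrist camera has in their place "tool_from_camera" (4x4, takes a point from camera to tool coordinates, whose origin is the TCP and whose axes are the tool frame's). Camera axes: x right, y down, z forward; pixel columns grow to the right and rows downward; lengths in m; the calibration is good to about 2 mm. A picture is of the moment at which its call begins: read the wrist's pose just before it. camera_info takes no time and is no camera call.
- ctrl.close_job(): hands the job in, once; it reports no verdict.
Trained networks look in the newest picture that a camera, given by its name, has taken for a name from the list of things; names that differ only in an ending like _2 or _b are one class to them, and where a whole thing is asked for, a point or a joint stands for the part that bears it (a point fixed in the world has none). Each returns a list of dicts, best first, with "score" (0 to 1); they miss things now and then, are a little off and sometimes report something else, mostly with a low value. They report only what shows in the picture. A call takes as long as a camera call.
- nets.boxes_of(target, camera): "location" ([x, y, z] in m, in world coordinates, good to about 4 mm: the middle of the surface that is visible of it).
The state is a dict: "clock": time; "joint_pos": joint angles; "qvel": joint speeds; "tau": joint torques, N m; "tool_pos": TCP position; "orientation": TCP orientation; "force": force on the tool from outside, world axes, zero at the start; "moment": the same for the moment, N m; "opening": finger opening in m.
Only numpy, scipy, OpenCV 4.12 (cv2) and the standard library are available. Lean on these libraries where they do the work, as an engineer would, in place of code of your own. Each camera call takes 0.05 s, during which the arm holds its last target.

## Working session

There is one attempt and no reset: what is moved stays moved. The work goes in short steps, Python scripts to look and compute and a shell command to move; the robot and the scene stay as the last step left them, time stands still between calls to the robot, and variables do not carry over. Pictures are saved under pics/ and viewed, and the job is handed in when it is done.

```bash
ls; mkdir -p pics
python3 - <<'E'
from plant import ctrl,vision,nets
import cv2,numpy as np
o=ctrl.get_obs();print(o)
for n in("top","scene"):
    p,d=vision.snapshot(n);cv2.imwrite(f'pics/{n}0.png',p[:,:,::-1]);np.savez(f'pics/{n}0.npz',p=p,d=d)
    print(n,vision.camera_info(n))
    if n=="top":
        for t in["balance","tray","spatula","crucible","tongs","jar","beaker","bottle","spatula_tip","spatula_butt","tongs_grip","jaw_mid"]:
            print(t,[(np.round(r["location"],3).tolist(),round(r["score"],2)) for r in nets.boxes_of(t,n)][:3])
print(ctrl.get_obs()["clock"])
E
```

```text
pics
{'clock': 0.0, 'joint_pos': array([-4.76085825e+01,  2.05914543e+01,  6.32850358e-01, -2.10280288e-02,
       -7.01346272e+01, -1.65074648e+01]), 'qvel': array([-0.00504204,  0.0536774 ,  0.09039751,  0.01191544,  0.09378766,
       -0.03836253]), 'tau': array([ 3.30801277e-04, -5.82726073e+01,  2.93056262e+01,  6.99755609e+00,
        6.77667311e-03, -1.99087417e-04]), 'tool_pos': array([ 0.29442221, -0.60681392,  0.20261262]), 'orientation': array([-1.79992459e+02, -9.50056622e-02,  1.15876785e+02]), 'force': array([-0.28119653,  0.49218735, -1.19488352]), 'moment': array([ 0.00686425,  0.01863461, -0.00448461]), 'opening': 0.08749848576536552}
top {'camera_matrix': array([[380.99081792,   0.        , 259.04879087],
       [  0.        , 380.99081792, 196.83489045],
       [  0.        ,   0.        ,   1.        ]]), 'camera_from_world': array([[ 0.0220774 , -0.9996025 ,  0.01753352, -0.02023467],
       [-0.98166061, -0.02499613, -0.18899112,  0.61923056],
       [ 0.18935427, -0.01303954, -0.98182225,  1.14755147],
       [ 0.        ,  0.        ,  0.        ,  1.        ]
[... 333 characters left out ...]
.83)]
bottle [([0.521, -0.466, 0.105], 0.83), ([0.779, 0.004, 0.097], 0.45)]
spatula_tip [([0.494, -0.265, 0.073], 0.76)]
spatula_butt [([0.497, -0.262, 0.075], 0.53)]
tongs_grip [([0.558, 0.001, 0.019], 0.71)]
jaw_mid [([0.562, 0.005, 0.022], 0.72)]
scene {'camera_matrix': array([[438.30502328,   0.        , 254.34614723],
       [  0.        , 438.30502328, 186.30175687],
       [  0.        ,   0.        ,   1.        ]]), 'camera_from_world': array([[ 0.38399931,  0.92333101,  0.00209154, -0.22478575],
       [ 0.52943958, -0.2183289 , -0.81977205, -0.23674983],
       [-0.75646431,  0.31589925, -0.57268614,  1.84772843],
       [ 0.        ,  0.        ,  0.        ,  1.        ]])}
0.7
```

View pics/top0.png

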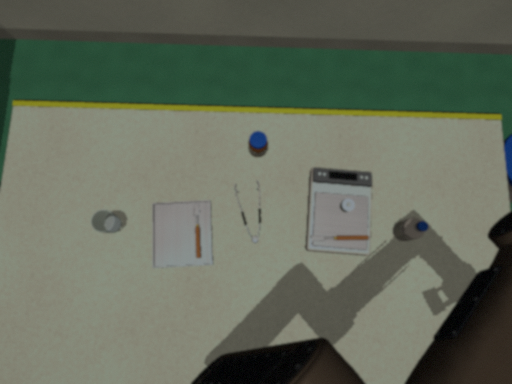

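View pics/scene0.png

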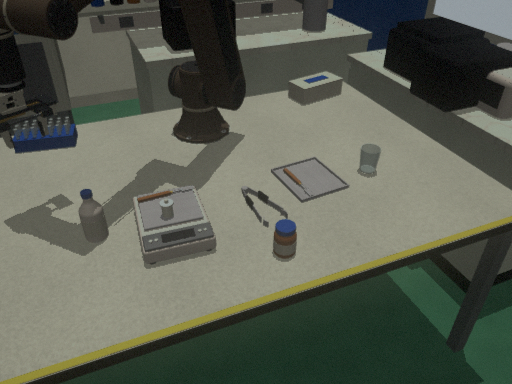

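```bash
python3 - <<'E'
import cv2,numpy as np
z=np.load('pics/top0.npz');p=z['p'];d=z['d']
a=p[160:270,225:385,::-1]
cv2.imwrite('pics/t1.png',cv2.resize(a,None,fx=5,fy=5,interpolation=cv2.INTER_CUBIC))
a=p[190:275,140:225,::-1]
cv2.imwrite('pics/t2.png',cv2.resize(a,None,fx=6,fy=6,interpolation=cv2.INTER_CUBIC))
E
cat > h.py <<'E'
from plant import ctrl,vision,nets
import cv2,numpy as np
from scipy.spatial.transform import Rotation as Ro
def px(n,u,v,z,info=None,pose=None):
    "pixel to world at height z"
    i=info or vision.camera_info(n);K=i['camera_matrix']
    r=np.linalg.inv(K)@[u,v,1]
    if n=='wrist':
        M=T(pose)@i['tool_from_camera']
    else: M=np.linalg.inv(i['camera_from_world'])
    o=M[:3,3];w=M[:3,:3]@r
    return o+w*(z-o[2])/w[2]
def T(o):
    M=np.eye(4);M[:3,:3]=Ro.from_euler('xyz',o['orientation'],degrees=True).as_matrix();M[:3,3]=o['tool_pos'];return M
def go(x,y,z,yaw,o=None,rp=(180,0)):
    "rotvec/shift in jog units total to reach the pose"
    o=o or ctrl.get_obs();M=T(o);R=M[:3,:3]
    Rt=Ro.from_euler('xyz',[rp[0],rp[1],yaw],degrees=True).as_matrix()
    rv=Ro.from_matrix(R.T@Rt).as_rotvec()/0.1
    s=R.T@(np.array([x,y,z])-M[:3,3])/0.04
    s2=Rt.T@(np.array([x,y,z])-M[:3,3])/0.04
    print('rot',rv.round(2),'shift(now axes)',s.round(2),'shift(target axes)',s2.round(2))
def snap(name,f,scale=1):
    o=ctrl.get_obs();p,d=vision.snapshot(name)
    np.savez(f'pics/{f}.npz',p=p,d=d,tp=o['tool_pos'],ori=o['orientation'])
    cv2.imwrite(f'pics/{f}.png',p[:,:,::-1]);return o,p,d
def st():
    o=ctrl.get_obs();print(round(o['clock'],2),o['tool_pos'].round(4),o['orientation'].round(1),o['force'].round(1),round(o['opening'],4),o['joint_pos'].round(0))
E
```

```text
(no output)
```

View pics/t1.png

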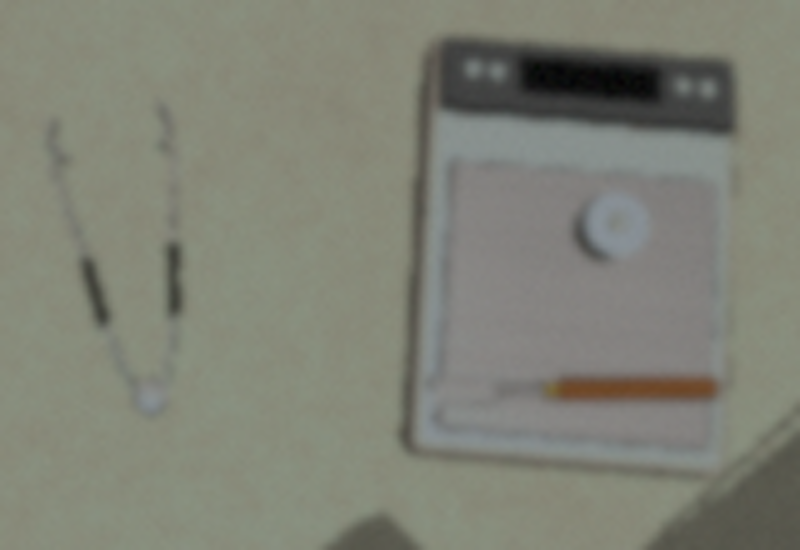

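View pics/t2.png

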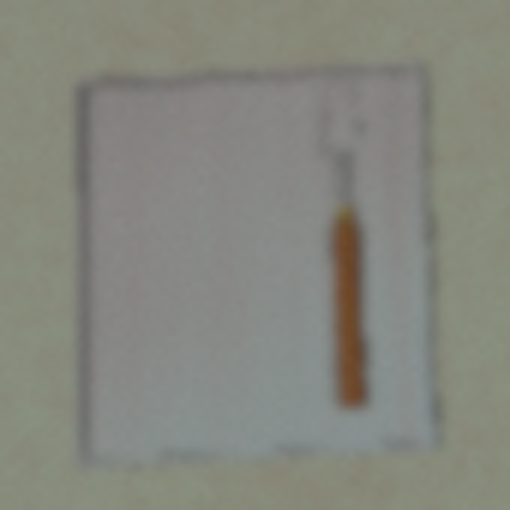

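Run:
```python
from h import *
z=np.load('pics/top0.npz')
f=lambda u,v,z:print(px('top',u,v,z).round(4))
a=lambda x,y:(225+(x+.5)/5-.5,160+(y+.5)/5-.5)
b=lambda x,y:(140+(x+.5)/6-.5,190+(y+.5)/6-.5)
print('spat');f(*a(548,389),.074);f(*a(718,388),.074);f(*a(432,388),.073)
print('cruc');f(*a(618,224),.118)
print('pan');[f(*a(*c),.065) for c in((450,160),(720,180),(712,447),(440,420))]
print('tongs');f(*a(150,398),.02);f(*a(94,290),.028);f(*a(174,280),.028);f(*a(60,140),.02);f(*a(165,128),.02);f(*a(52,122),.02),f(*a(160,104),.02)
print('tray');[f(*b(*c),.012) for c in((82,82),(422,70),(435,445),(84,462))]
print('osp');f(*b(345,212),.01);f(*b(351,407),.01);f(*b(342,90),.01)
f(258,142,.095)
go(.495,-.28,.15,90)
```

```text
spat
[ 0.4955 -0.2392  0.074 ]
[ 0.4986 -0.3444  0.074 ]
[ 0.4946 -0.1679  0.073 ]
cruc
[ 0.5918 -0.2737  0.118 ]
pan
[ 0.6398 -0.1811  0.065 ]
[ 0.6313 -0.3526  0.065 ]
[ 0.463  -0.3422  0.065 ]
[ 0.4757 -0.174   0.065 ]
tongs
[0.4886 0.0052 0.02  ]
[0.5563 0.0429 0.028 ]
[ 0.5641 -0.0084  0.028 ]
[0.6561 0.0684 0.02  ]
[ 6.66e-01 -4.00e-04  2.00e-02]
[0.6681 0.074  0.02  ]
[0.6821 0.0033 0.02  ]
tray
[0.5985 0.339  0.012 ]
[0.6098 0.1546 0.012 ]
[0.4083 0.1384 0.012 ]
[0.3953 0.3228 0.012 ]
osp
[0.5312 0.1927 0.01  ]
[0.4272 0.1841 0.01  ]
[0.598  0.1979 0.01  ]
[0.7889 0.0022 0.095 ]
rot [ 0.   -0.    4.52] shift(now axes) [5.17 8.08 1.34] shift(target axes) [8.18 5.01 1.34]
```

```bash
python3 -c "
from h import *
go(.4965,-.283,.2,181.3)"
```

```text
rot [  0.     0.   -11.42] shift(now axes) [5.09 8.08 0.09] shift(target axes) [-5.23  7.99  0.09]
```

```bash
python3 -m jog '0 0 0 .6 .9 0 0; 0 0 0 .6 .95 0 0; 0 0 0 .6 .95 0 0; 0 0 0 .6 .95 0 0; 0 0 0 .6 .95 0 0; 0 0 0 .6 .95 0 0; 0 0 0 .6 .95 0 0; 0 0 0 .6 .95 0 0'; python3 -m jog '0 0 -1 .29 .53 0 0;0 0 -1 0 0 0 0;0 0 -1 0 0 0 0;0 0 -1 0 0 0 0;0 0 -1 0 0 0 0;0 0 -1 0 0 0 0;0 0 -1 0 0 0 0;0 0 -1 0 0 0 0'; python3 -m jog '0 0 -1 0 0 0 0;0 0 -1 0 0 0 0;0 0 -1 0 0 0 0;0 0 -.4 0 0 0 0;0 0 0 0 0 0 0'
python3 - <<'E'
from h import *
st()
o,p,d=snap('wrist','w1')
print(vision.camera_info('wrist'))
for t in('spatula','spatula_tip','spatula_butt','crucible'):
  print(t,[(np.round(r["location"],3).tolist(),round(r["score"],2)) for r in nets.boxes_of(t,'wrist')][:3])
go(.4965,-.283,.15,181.3)
E
```

```text
clock: 1.7
tool_pos: [0.4832, -0.3014, 0.2039]
orientation: [180.0, 0.0, 115.9]
force: [0.3, -0.9, -0.2]
opening: 0.0437
clock: 2.7
tool_pos: [0.4966, -0.283, 0.2037]
orientation: [180.0, 0.0, 161.9]
force: [0.3, 0.2, 0.5]
opening: 0.0438
clock: 3.32
tool_pos: [0.4965, -0.283, 0.2037]
orientation: [-180.0, 0.0, -178.8]
force: [-0.4, 0.4, -0.2]
opening: 0.0437
3.33 [ 0.4965 -0.283   0.2037] [-180.     0.  -178.8] [-0.4  0.4 -0.2] 0.0437 [-10.  11. -13.  -0. -66.  11.]
{'camera_matrix': array([[303.20728288,   0.        , 261.11259982],
       [  0.        , 303.20728288, 190.5363039 ],
       [  0.        ,   0.        ,   1.        ]]), 'tool_from_camera': array([[ 9.99999504e-01, -4.87757648e-04, -8.68392331e-04,
        -2.30668094e-04],
       [ 6.87369581e-04,  9.68935784e-01,  2.47311491e-01,
        -6.64014565e-02],
       [ 7.20788333e-04, -2.47311965e-01,  9.68935639e-01,
        -1.81446103e-01],
       [ 0.00000000e+00,  0.00000000e+00,  0.00000000e+00,
         1.00000000e+00]])}
spatula [([0.496, -0.289, 0.075], 0.57)]
spatula_tip [([0.492, -0.292, 0.08], 0.57)]
spatula_butt [([0.492, -0.29, 0.076], 0.83)]
crucible [([0.59, -0.276, 0.111], 0.64)]
rot [-0.    0.   -0.02] shift(now axes) [0.   0.   1.34] shift(target axes) [0.   0.   1.34]
```

View pics/w1.png

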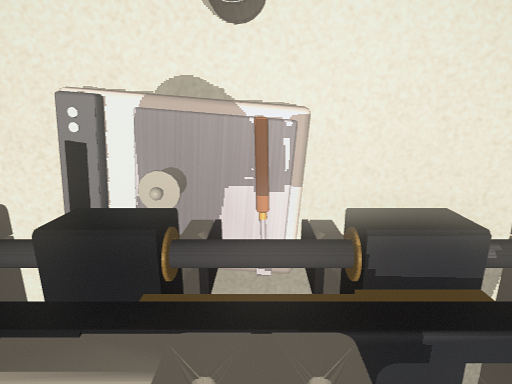

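Run:
```python
from h import *
o=ctrl.get_obs()
for c in((261,117),(263,205),(263,212),(264,272)): print(px('wrist',*c,.075,pose=o).round(4))
print(px('wrist',157,191,.121,pose=o).round(4))
go(.4965,-.283,.069,181.3)
```

```text
[ 0.4984 -0.3457  0.075 ]
[ 0.4945 -0.2544  0.075 ]
[ 0.4943 -0.2465  0.075 ]
[ 0.4916 -0.1751  0.075 ]
[ 0.5906 -0.2797  0.121 ]
rot [-0.    0.   -0.02] shift(now axes) [0.   0.   3.36] shift(target axes) [0.   0.   3.36]
```

```bash
python3 -m jog '0 0 -.15 .02 -.02 .6 0;0 0 0 0 0 .8 0;0 0 0 0 0 .8 0;0 0 0 0 0 .5 0;0 0 0 0 0 .4 0;0 0 0 0 0 .26 0;0 0 0 0 0 0 0'; python3 -m jog '0 0 0 0 0 0 -1;0 0 0 0 0 0 -1;0 0 0 0 0 0 -1;0 0 0 0 0 0 -1;0 0 0 0 0 0 -1;0 0 0 0 0 0 -1'
```

```text
clock: 4.45
tool_pos: [0.4955, -0.2838, 0.0687]
orientation: [180.0, -0.1, -177.9]
force: [0.4, 0.2, -0.7]
opening: 0.0438
clock: 5.2
tool_pos: [0.4958, -0.2838, 0.0692]
orientation: [180.0, -0.0, -177.9]
force: [0.7, 0.6, 0.9]
opening: 0.0007
```

Run:
```python
from h import *
o,p,d=snap('scene','s1')
cv2.imwrite('pics/s1c.png',cv2.resize(p[150:280,90:260,::-1],None,fx=4,fy=4,interpolation=cv2.INTER_CUBIC))
o,p,d=snap('top','p1')
cv2.imwrite('pics/p1c.png',cv2.resize(p[150:280,290:420,::-1],None,fx=4,fy=4,interpolation=cv2.INTER_CUBIC))
o,p,d=snap('wrist','w2');st()
```

```text
5.35 [ 0.4957 -0.2838  0.0691] [ 180.    -0.  -177.9] [ 0.4 -0.1  0.2] 0.0002 [-10.  18. -23.  -0. -50.  12.]
```

View pics/s1c.png

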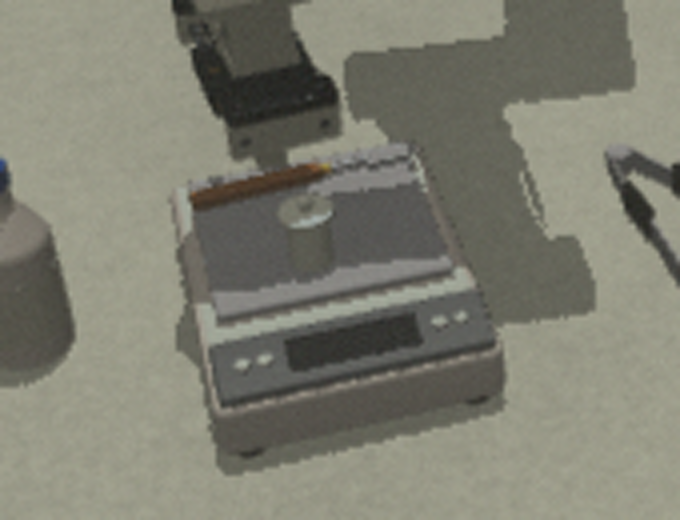

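View pics/w2.png

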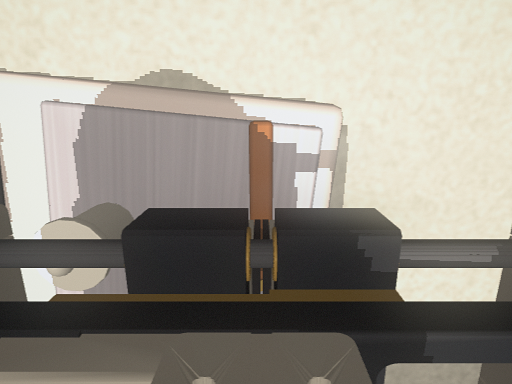

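Run:
```python
from h import *
o=ctrl.get_obs()
for c in((261,122),(249,125),(273,125)): print(px('wrist',*c,.077,pose=o).round(4))
z=np.load('pics/w2.npz');d=z['d'];print(d[125:225:12,240:285:4].round(3))
i=vision.camera_info('wrist')
for v in(130,150,170,200):
  u=261;D=d[v,u];pc=np.linalg.inv(i['camera_matrix'])@[u*D,v*D,D];print(v,(T(o)@i['tool_from_camera']@np.append(pc,1)).round(4))
for u in(280,240):
  v=150;D=d[v,u];pc=np.linalg.inv(i['camera_matrix'])@[u*D,v*D,D];print(u,(T(o)@i['tool_from_camera']@np.append(pc,1)).round(4))
```

```text
[ 0.4983 -0.3454  0.077 ]
[ 0.505  -0.3435  0.077 ]
[ 0.4916 -0.344   0.077 ]
[[0.181 0.182 0.181 0.168 0.17  0.169 0.169 0.169 0.172 0.183 0.182 0.181]
 [0.183 0.183 0.183 0.173 0.172 0.171 0.171 0.17  0.171 0.183 0.183 0.183]
 [0.184 0.184 0.185 0.173 0.172 0.173 0.172 0.173 0.173 0.185 0.185 0.185]
 [0.187 0.187 0.187 0.175 0.175 0.175 0.175 0.175 0.176 0.186 0.187 0.185]
 [0.19  0.188 0.189 0.177 0.177 0.176 0.176 0.177 0.178 0.189 0.188 0.188]
 [0.191 0.192 0.19  0.179 0.178 0.178 0.179 0.179 0.181 0.191 0.19  0.19 ]
 [0.193 0.192 0.192 0.18  0.179 0.18  0.18  0.181 0.182 0.192 0.192 0.192]
 [0.089 0.09  0.092 0.183 0.181 0.182 0.182 0.182 0.185 0.09  0.09  0.09 ]
 [0.08  0.08  0.089 0.16  0.163 0.163 0.166 0.164 0.159 0.082 0.079 0.08 ]]
130 [ 0.4982 -0.341   0.0766  1.    ]
150 [ 0.4978 -0.3298  0.0776  1.    ]
170 [ 0.4974 -0.318   0.0763  1.    ]
200 [ 0.4968 -0.3001  0.0771  1.    ]
280 [ 0.4862 -0.3288  0.0652  1.    ]
240 [ 0.5106 -0.3279  0.0649  1.    ]
```

View pics/p1c.png

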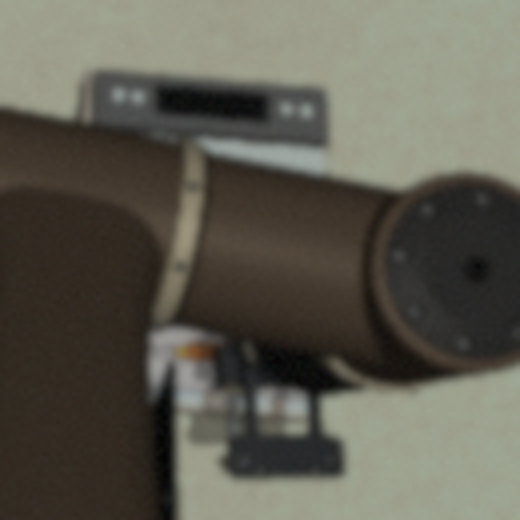

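```bash
python3 - <<'E'
from h import *
for n in('w1','w2'):
  z=np.load(f'pics/{n}.npz');d=z['d'];print(n);print(d[252,140:380:6].round(3)); print(d[235,140:380:6].round(3))
  o=dict(tool_pos=z['tp'],orientation=z['ori'])
p=np.load('pics/w2.npz')['p'];cv2.imwrite('pics/w2c.png',cv2.resize(p[200:310,180:340,::-1],None,fx=5,fy=5))
E
python3 -m jog '0 0 0 0 0 0 -1;0 0 0 0 0 0 -1'
```

```text
w1
[0.074 0.075 0.074 0.075 0.078 0.082 0.083 0.082 0.08  0.082 0.082 0.081
 0.082 0.082 0.081 0.082 0.081 0.081 0.082 0.082 0.082 0.082 0.081 0.082
 0.082 0.082 0.081 0.082 0.081 0.082 0.082 0.082 0.081 0.082 0.081 0.082
 0.08  0.078 0.075 0.074]
[0.073 0.073 0.074 0.074 0.08  0.082 0.088 0.141 0.142 0.142 0.144 0.148
 0.145 0.154 0.344 0.344 0.344 0.344 0.343 0.342 0.342 0.343 0.342 0.343
 0.344 0.354 0.36  0.166 0.144 0.146 0.147 0.141 0.141 0.142 0.092 0.085
 0.082 0.077 0.073 0.074]
w2
[0.075 0.075 0.075 0.075 0.075 0.075 0.075 0.074 0.075 0.074 0.074 0.075
 0.075 0.074 0.075 0.074 0.075 0.075 0.079 0.081 0.082 0.082 0.082 0.076
 0.074 0.075 0.074 0.074 0.075 0.075 0.075 0.074 0.074 0.076 0.074 0.074
 0.074 0.074 0.075 0.074]
[0.074 0.074 0.074 0.074 0.074 0.073 0.072 0.073 0.073 0.074 0.074 0.073
 0.074 0.074 0.074 0.074 0.074 0.074 0.081 0.144 0.146 0.146 0.089 0.074
 0.074 0.074 0.073 0.073 0.075 0.073 0.073 0.074 0.074 0.073 0.075 0.073
 0.074 0.074 0.075 0.075]
clock: 5.6
tool_pos: [0.4958, -0.2838, 0.0692]
orientation: [-180.0, 0.0, -177.9]
force: [0.6, -0.3, -0.8]
opening: 0.0004
```

View pics/w2c.png

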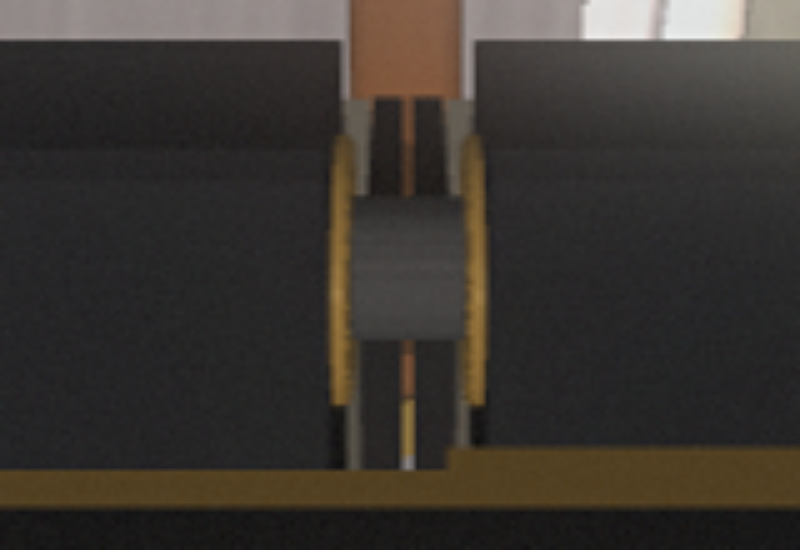

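Run:
```python
from h import *
z=np.load('pics/w2.npz');d=z['d'];o=dict(tool_pos=z['tp'],orientation=z['ori'])
i=vision.camera_info('wrist');M=T(o)@i['tool_from_camera'];Ki=np.linalg.inv(i['camera_matrix'])
for v in range(206,250,3):
  print(v,[(u,(M@np.append(Ki@[u*d[v,u],v*d[v,u],d[v,u]],1))[:3].round(4).tolist()) for u in(251,257,261,266)])
```

```text
206 [(251, [0.5027, -0.296, 0.0767]), (257, [0.4991, -0.296, 0.0762]), (261, [0.4967, -0.2964, 0.0773]), (266, [0.4937, -0.2967, 0.0779])]
209 [(251, [0.5026, -0.294, 0.0763]), (257, [0.499, -0.2942, 0.0766]), (261, [0.4966, -0.2947, 0.0778]), (266, [0.4936, -0.2946, 0.077])]
212 [(251, [0.5026, -0.2922, 0.0767]), (257, [0.4989, -0.2927, 0.0777]), (261, [0.4965, -0.2926, 0.0771]), (266, [0.4935, -0.2928, 0.0775])]
215 [(251, [0.5025, -0.2899, 0.0753]), (257, [0.4989, -0.2906, 0.0772]), (261, [0.4965, -0.2904, 0.0764]), (266, [0.4935, -0.291, 0.0777])]
218 [(251, [0.5025, -0.2879, 0.0751]), (257, [0.4988, -0.2887, 0.0771]), (261, [0.4964, -0.289, 0.0778]), (266, [0.4934, -0.289, 0.0774])]
221 [(251, [0.5019, -0.2949, 0.0995]), (257, [0.4987, -0.2937, 0.096]), (261, [0.4963, -0.2868, 0.0771]), (266, [0.4939, -0.2938, 0.0959])]
224 [(251, [0.5017, -0.2946, 0.1034]), (257, [0.4987, -0.2935, 0.1001]), (261, [0.4963, -0.2849, 0.077]), (266, [0.4939, -0.2935, 0.0995])]
227 [(251, [0.5016, -0.2952, 0.1091]), (257, [0.4986, -0.2934, 0.1042]), (261, [0.4962, -0.2831, 0.0774]), (266, [0.494, -0
[... 286 characters left out ...]
.1121])]
236 [(251, [0.5002, -0.3151, 0.1677]), (257, [0.4984, -0.2935, 0.1162]), (261, [0.496, -0.2773, 0.0777]), (266, [0.4942, -0.2943, 0.1176])]
239 [(251, [0.5001, -0.3156, 0.1709]), (257, [0.4984, -0.3155, 0.1706]), (261, [0.4972, -0.3153, 0.1699]), (266, [0.4958, -0.3155, 0.1703])]
242 [(251, [0.5, -0.316, 0.1738]), (257, [0.4984, -0.3152, 0.172]), (261, [0.4973, -0.3157, 0.173]), (266, [0.4959, -0.3158, 0.1731])]
245 [(251, [0.5, -0.315, 0.1736]), (257, [0.4983, -0.3154, 0.1743]), (261, [0.4972, -0.3156, 0.1746]), (266, [0.4959, -0.3154, 0.1741])]
248 [(251, [0.4999, -0.3147, 0.175]), (257, [0.4983, -0.315, 0.1754]), (261, [0.4972, -0.3148, 0.1748]), (266, [0.4959, -0.3148, 0.1748])]
```

Run:
```python
from h import *
z=np.load('pics/s1.npz');d=z['d'];p=z['p']
cv2.imwrite('pics/s1d.png',cv2.resize(p[165:215,130:190,::-1],None,fx=12,fy=12,interpolation=cv2.INTER_NEAREST))
i=vision.camera_info('scene');M=np.linalg.inv(i['camera_from_world']);Ki=np.linalg.inv(i['camera_matrix'])
for v in range(174,200,1):
  print(v,[(u,(M@np.append(Ki@[u*d[v,u],v*d[v,u],d[v,u]],1))[:3].round(3).tolist()) for u in(153,156,159,162)])
```

```text
174 [(153, [0.573, -0.297, 0.201]), (156, [0.579, -0.29, 0.204]), (159, [0.583, -0.282, 0.204]), (162, [0.587, -0.275, 0.205])]
175 [(153, [0.578, -0.298, 0.202]), (156, [0.586, -0.291, 0.205]), (159, [0.585, -0.283, 0.202]), (162, [0.588, -0.275, 0.202])]
176 [(153, [0.584, -0.299, 0.202]), (156, [0.587, -0.292, 0.202]), (159, [0.591, -0.284, 0.203]), (162, [0.588, -0.276, 0.199])]
177 [(153, [0.589, -0.3, 0.202]), (156, [0.59, -0.292, 0.201]), (159, [0.593, -0.285, 0.201]), (162, [0.594, -0.277, 0.2])]
178 [(153, [0.588, -0.301, 0.198]), (156, [0.592, -0.293, 0.199]), (159, [0.593, -0.285, 0.197]), (162, [0.593, -0.277, 0.196])]
179 [(153, [0.591, -0.301, 0.198]), (156, [1.609, -0.428, 0.865]), (159, [0.593, -0.286, 0.195]), (162, [0.59, -0.277, 0.19])]
180 [(153, [0.592, -0.302, 0.195]), (156, [0.592, -0.294, 0.193]), (159, [0.594, -0.286, 0.192]), (162, [0.589, -0.277, 0.187])]
181 [(153, [0.59, -0.302, 0.191]), (156, [0.593, -0.294, 0.19]), (159, [0.592, -0.286, 0.187]), (162, [0.58, -0.277, 0.177])]
182 [(153, [0.586, -0.302, 0.185]), (156, [0.593, -0.295, 0.187]), (159, [0.584
[... 1525 characters left out ...]
]), (159, [0.498, -0.279, 0.079]), (162, [0.505, -0.271, 0.081])]
195 [(153, [0.493, -0.297, 0.076]), (156, [0.503, -0.289, 0.081]), (159, [0.502, -0.28, 0.078]), (162, [0.506, -0.272, 0.078])]
196 [(153, [0.503, -0.298, 0.08]), (156, [0.504, -0.29, 0.078]), (159, [0.503, -0.281, 0.075]), (162, [0.503, -0.272, 0.072])]
197 [(153, [0.506, -0.299, 0.078]), (156, [0.505, -0.29, 0.075]), (159, [0.499, -0.281, 0.068]), (162, [0.497, -0.271, 0.064])]
198 [(153, [0.504, -0.299, 0.073]), (156, [0.5, -0.29, 0.068]), (159, [0.505, -0.282, 0.069]), (162, [0.505, -0.273, 0.066])]
199 [(153, [0.502, -0.3, 0.068]), (156, [0.503, -0.291, 0.066]), (159, [0.51, -0.283, 0.069]), (162, [0.507, -0.274, 0.064])]
```

View pics/s1d.png

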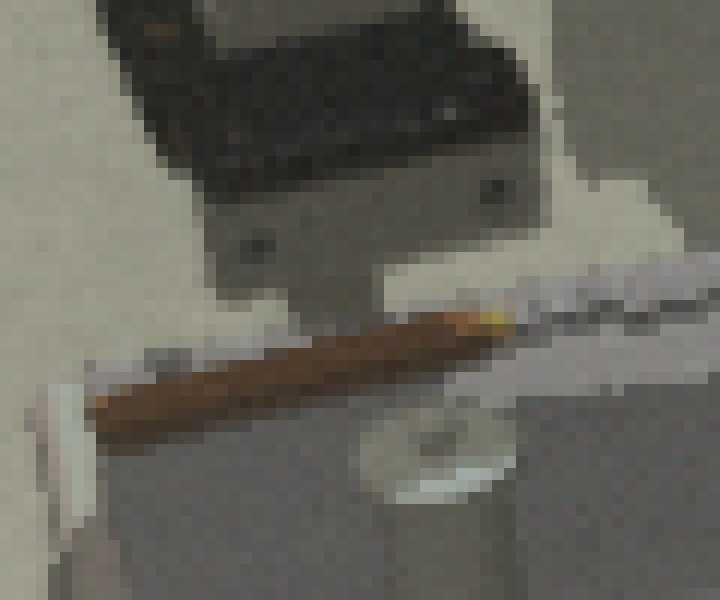

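The fingers shut about 18 mm above the handle. Both cameras put the fingertips near z=0.095 while the reported TCP is 0.069, so the true tips sit about 25 mm behind the reported TCP. I'll reopen and go lower in small steps.

```bash
python3 -m jog '0 0 0 0 0 0 0;0 0 0 0 0 0 0;0 0 0 0 0 0 0;0 0 0 0 0 .2 0;0 0 0 0 0 .2 0;0 0 0 0 0 .1 0;0 0 0 0 0 0 0';python3 - <<'E'
from h import *
o,p,d=snap('scene','s2')
cv2.imwrite('pics/s2d.png',cv2.resize(p[165:215,130:190,::-1],None,fx=12,fy=12,interpolation=cv2.INTER_NEAREST))
z=np.load('pics/s2.npz');d=z['d']
i=vision.camera_info('scene');M=np.linalg.inv(i['camera_from_world']);Ki=np.linalg.inv(i['camera_matrix'])
for v in range(184,204,1):
  print(v,[(u,(M@np.append(Ki@[u*d[v,u],v*d[v,u],d[v,u]],1))[:3].round(3).tolist()) for u in(156,159,162,165)])
E
```

```text
clock: 6.48
tool_pos: [0.4954, -0.2837, 0.0485]
orientation: [180.0, -0.1, -177.9]
force: [0.7, -0.4, 0.1]
opening: 0.0438
184 [(156, [0.592, -0.296, 0.18]), (159, [0.597, -0.288, 0.181]), (162, [0.589, -0.279, 0.174]), (165, [0.593, -0.271, 0.174])]
185 [(156, [0.593, -0.296, 0.177]), (159, [0.593, -0.288, 0.175]), (162, [0.59, -0.28, 0.171]), (165, [0.59, -0.271, 0.169])]
186 [(156, [0.592, -0.296, 0.174]), (159, [0.589, -0.288, 0.17]), (162, [0.586, -0.279, 0.165]), (165, [0.59, -0.272, 0.165])]
187 [(156, [0.591, -0.297, 0.17]), (159, [0.591, -0.289, 0.167]), (162, [0.588, -0.28, 0.163]), (165, [0.584, -0.271, 0.158])]
188 [(156, [0.588, -0.297, 0.165]), (159, [0.592, -0.289, 0.164]), (162, [0.581, -0.279, 0.155]), (165, [0.585, -0.272, 0.156])]
189 [(156, [0.583, -0.296, 0.157]), (159, [0.583, -0.288, 0.156]), (162, [0.583, -0.28, 0.153]), (165, [0.582, -0.272, 0.15])]
190 [(156, [0.586, -0.297, 0.156]), (159, [0.583, -0.289, 0.152]), (162, [0.583, -0.28, 0.149]), (165, [0.584, -0.272, 0.148])]
191 [(156, [0.583, -0.297, 0.151]), (159, [0.583, -0.289, 0.148]), (162, [0.584, -0.2
[... 883 characters left out ...]
62, [0.529, -0.276, 0.084]), (165, [0.509, -0.264, 0.066])]
199 [(156, [0.527, -0.294, 0.084]), (159, [0.53, -0.286, 0.084]), (162, [0.532, -0.277, 0.082]), (165, [0.595, -0.278, 0.126])]
200 [(156, [0.51, -0.292, 0.068]), (159, [0.532, -0.286, 0.081]), (162, [0.578, -0.284, 0.112]), (165, [0.598, -0.278, 0.125])]
201 [(156, [0.516, -0.293, 0.068]), (159, [0.531, -0.287, 0.077]), (162, [0.584, -0.285, 0.113]), (165, [0.598, -0.279, 0.121])]
202 [(156, [0.519, -0.294, 0.067]), (159, [0.525, -0.286, 0.068]), (162, [0.591, -0.287, 0.115]), (165, [0.6, -0.279, 0.119])]
203 [(156, [0.527, -0.296, 0.069]), (159, [0.587, -0.295, 0.111]), (162, [0.593, -0.287, 0.113]), (165, [0.596, -0.279, 0.113])]
```

View pics/s2d.png

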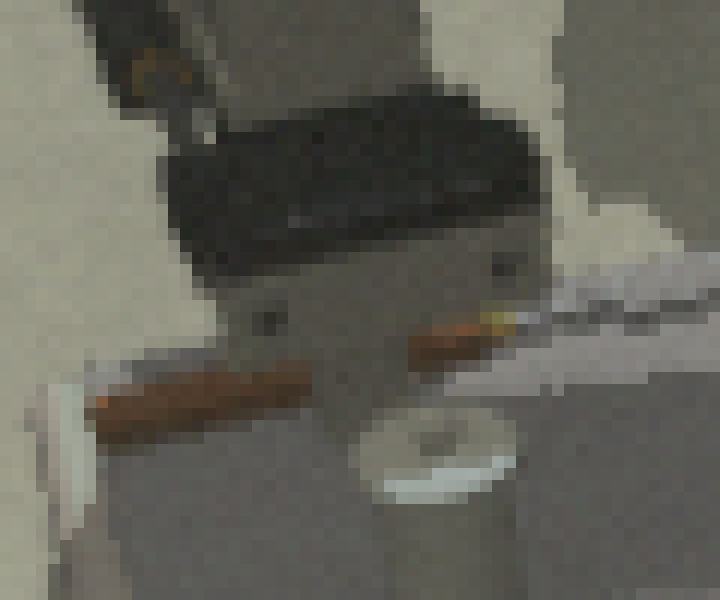

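```bash
python3 -m jog '0 0 0 0 0 .07 0;0 0 0 0 0 .07 0;0 0 0 0 0 0 0;0 0 0 0 0 0 -1;0 0 0 0 0 0 -1;0 0 0 0 0 0 -1;0 0 0 0 0 0 -1;0 0 0 0 0 0 -1'
```

```text
clock: 7.52
tool_pos: [0.4958, -0.2838, 0.0436]
orientation: [-180.0, 0.0, -177.9]
force: [0.4, -0.1, 0.5]
opening: 0.0137
```

```bash
python3 -m jog '0 0 0 0 0 -.2 -1;0 0 0 0 0 -.4 -1;0 0 0 0 0 -.8 -1;0 0 0 0 0 -.8 -1;0 0 0 0 0 -.8 -1;0 0 0 0 0 0 -1'
python3 - <<'E'
from h import *
st();o,p,d=snap('wrist','w3')
c,s=np.cos(np.radians(4.6)),np.sin(np.radians(4.6))
t=np.array([.503,.2387])+[-.0285*c-.045*s,-.0285*s+.045*c];print(t)
go(t[0],t[1],.16,181.9+4.6-92.2)
E
```

```text
clock: 8.28
tool_pos: [0.4976, -0.2845, 0.1678]
orientation: [-179.9, 0.4, -177.9]
force: [-0.0, -0.2, -0.9]
opening: 0.0136
8.28 [ 0.4976 -0.2845  0.1678] [-179.9    0.4 -177.9] [-0.  -0.2 -0.9] 0.0136 [-10.  12. -16.   0. -62.  12.]
[0.47098285 0.28126938]
rot [ 0.02  0.04 15.32] shift(now axes) [ 0.13 14.15  0.13] shift(target axes) [14.14  0.42  0.15]
```

View pics/w3.png

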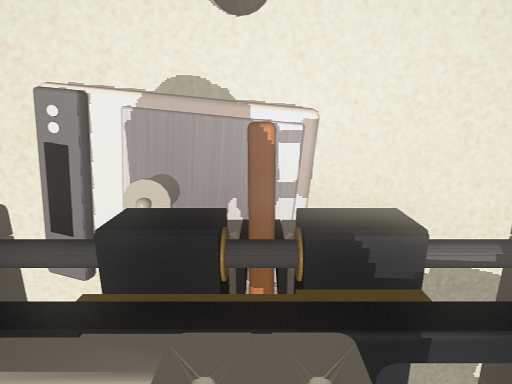

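```bash
python3 -m jog '0 0 0 0 .5 0 -1;0 0 0 0 .9 0 -1;0 0 0 0 .95 0 -1;0 0 0 0 .95 0 -1;0 0 0 0 .95 0 -1;0 0 0 0 .95 0 -1;0 0 0 0 .95 0 -1;0 0 0 0 .95 0 -1';python3 -m jog '0 0 0 0 .95 0 -1;0 0 0 0 .95 0 -1;0 0 0 0 .95 0 -1;0 0 0 0 .95 0 -1;0 0 0 0 .95 0 -1;0 0 0 0 .95 0 -1;0 0 0 0 .9 0 -1;0 0 0 0 .5 0 -1';python3 -m jog '0 0 1 0 0 0 -1;0 0 1 0 0 0 -1;0 0 1 0 0 0 -1;0 0 1 0 0 0 -1;0 0 1 0 0 0 -1;0 0 1 0 0 0 -1;0 0 1 0 0 0 -1;0 0 1 0 0 0 -1';python3 -m jog '0 0 1 0 0 0 -1;0 0 1 0 0 0 -1;0 0 1 0 0 0 -1;0 0 1 0 0 0 -1;0 0 1 0 0 0 -1;0 0 1 0 0 0 -1;0 0 1 0 0 0 -1;0 0 .3 0 0 0 -1';python3 -c "
from h import *
st();go(.471,.2813,.16,94.3)"
```

```text
clock: 9.32
tool_pos: [0.4843, 0.0017, 0.1629]
orientation: [-180.0, -0.1, -177.9]
force: [0.0, -0.1, 0.6]
opening: 0.0135
clock: 10.32
tool_pos: [0.4741, 0.2853, 0.1627]
orientation: [-179.9, -0.1, -177.9]
force: [1.0, -0.2, 0.4]
opening: 0.0136
clock: 11.32
tool_pos: [0.4746, 0.2834, 0.1631]
orientation: [-179.9, -0.0, 136.0]
force: [-0.6, 0.5, 0.2]
opening: 0.0138
clock: 12.32
tool_pos: [0.4747, 0.2835, 0.1632]
orientation: [-180.0, 0.0, 94.3]
force: [0.2, 0.1, -0.4]
opening: 0.0139
12.32 [0.4747 0.2835 0.1632] [-180.     0.    94.3] [ 0.2  0.1 -0.4] 0.0139 [  51.   11.  -18.   -0.  -61. -137.]
rot [-0.01  0.01  0.01] shift(now axes) [-0.05 -0.1   0.08] shift(target axes) [-0.05 -0.1   0.08]
```

Check the alignment over the tray.

Run:
```python
from h import *
o,p,d=snap('top','p3')
cv2.imwrite('pics/p3c.png',cv2.resize(p[190:275,140:225,::-1],None,fx=6,fy=6,interpolation=cv2.INTER_CUBIC))
o,p,d=snap('wrist','w4')
```

```text
(no output)
```

View pics/p3c.png

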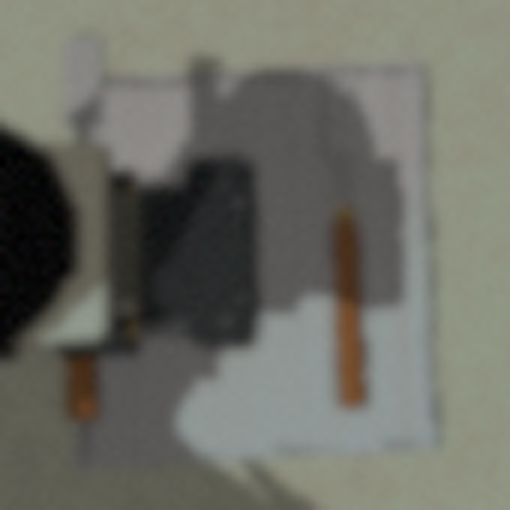

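View pics/w4.png

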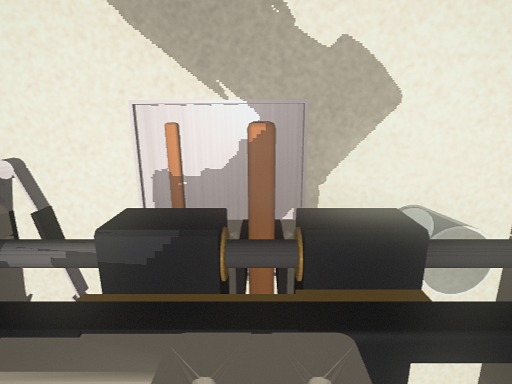

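Run:
```python
from h import *
z=np.load('pics/w4.npz');o=dict(tool_pos=z['tp'],orientation=z['ori'])
f=lambda u,v,h:px('wrist',u,v,h,pose=o).round(4)
print('tray corners',f(133,103,.012),f(306,103,.012),f(303,205,.012),f(145,205,.012))
print('handle',f(261,122,.196),f(261,280,.196))
print('other butt',f(172,123,.016),f(178,205,.016))
```

```text
tray corners [0.409  0.1427 0.012 ] [0.3953 0.3247 0.012 ] [0.5074 0.3338 0.012 ] [0.521  0.1531 0.012 ]
handle [0.4133 0.2787 0.196 ] [0.4975 0.285  0.196 ]
other butt [0.4264 0.1849 0.016 ] [0.5168 0.1919 0.016 ]
```

```bash
python3 -m jog '0 0 0 0 0 .5 -1;0 0 0 0 0 .8 -1;0 0 0 0 0 .9 -1;0 0 0 0 0 .8 -1;0 0 0 0 0 .6 -1;0 0 0 0 0 .4 -1;0 0 0 0 0 .2 -1;0 0 0 0 0 .1 -1'; python3 -m jog '0 0 0 0 0 .1 -1;0 0 0 0 0 .05 -1;0 0 0 0 0 0 -1'
```

```text
clock: 13.42
tool_pos: [0.4755, 0.2841, -0.0084]
orientation: [180.0, -0.0, 94.4]
force: [1.6, -0.7, 0.1]
opening: 0.0136
clock: 13.8
tool_pos: [0.4754, 0.2839, -0.0142]
orientation: [180.0, -0.0, 94.4]
force: [0.1, -0.2, -0.7]
opening: 0.0137
```

```bash
python3 -m jog '0 0 0 0 0 .04 -1;0 0 0 0 0 .02 -1;0 0 0 0 0 0 -1'
python3 - <<'E'
from h import *
o,p,d=snap('scene','s4')
cv2.imwrite('pics/s4.png',cv2.resize(p[130:220,240:370,::-1],None,fx=6,fy=6,interpolation=cv2.INTER_CUBIC))
E
```

```text
clock: 14.18
tool_pos: [0.4753, 0.2838, -0.0169]
orientation: [-180.0, 0.0, 94.4]
force: [-0.7, 1.1, 0.5]
opening: 0.0136
```

View pics/s4.png

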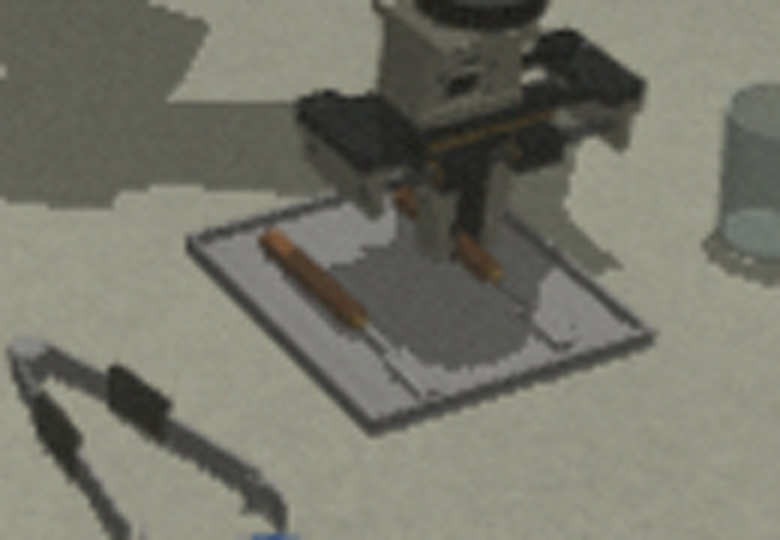

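```bash
python3 -m jog '0 0 0 0 0 0 -.3;0 0 0 0 0 0 -.3;0 0 0 0 0 0 -.3;0 0 0 0 0 -.3 -.3;0 0 0 0 0 -.7 -.3;0 0 0 0 0 -.9 -.3;0 0 0 0 0 -.9 -.3;0 0 0 0 0 -.9 1'; python3 -m jog '0 0 0 0 0 -.6 1;0 0 0 0 0 0 1'
python3 - <<'E'
from h import *
st();go(.5602,.0173,.165,99.7)
E
```

```text
clock: 15.22
tool_pos: [0.4753, 0.2838, 0.1334]
orientation: [180.0, -0.0, 94.4]
force: [1.2, 0.2, 0.8]
opening: 0.0362
clock: 15.48
tool_pos: [0.4763, 0.2848, 0.1583]
orientation: [179.8, -0.2, 94.4]
force: [-0.9, -1.2, -0.4]
opening: 0.0552
15.47 [0.4763 0.2848 0.1583] [179.8  -0.2  94.4] [-0.9 -1.2 -0.4] 0.0552 [  51.   11.  -19.    0.  -60. -137.]
rot [ 0.04 -0.03 -0.92] shift(now axes) [-6.83  1.58 -0.19] shift(target axes) [-6.94  0.94 -0.17]
```

```bash
python3 -m jog '0 0 -.1 -.6 .15 0 1;0 0 -.12 -.9 .2 0 1;0 0 -.12 -.95 .2 0 1;0 0 -.12 -.95 .2 0 1;0 0 -.12 -.95 .15 0 1;0 0 -.12 -.95 .15 0 1;0 0 -.12 -.9 .1 0 1;0 0 -.1 -.6 .1 0 1'; python3 -m jog '0 0 0 0 0 0 1'
python3 - <<'E'
from h import *
st();o,p,d=snap('wrist','w5');
q,_,_=snap('top','p5')[0:3]
p=np.load('pics/p5.npz')['p'];cv2.imwrite('pics/p5c.png',cv2.resize(p[170:275,140:280,::-1],None,fx=5,fy=5,interpolation=cv2.INTER_CUBIC))
go(.5602,.0173,.165,99.7)
E
```

```text
clock: 16.48
tool_pos: [0.5563, 0.0177, 0.1547]
orientation: [-179.9, 0.0, 99.6]
force: [0.3, -0.5, 0.6]
opening: 0.0881
clock: 16.6
tool_pos: [0.5564, 0.0178, 0.1545]
orientation: [-179.9, 0.0, 99.5]
force: [-1.0, 0.2, -1.0]
opening: 0.0874
16.6 [0.5564 0.0178 0.1545] [-179.9    0.    99.5] [-1.   0.2 -1. ] 0.0874 [  22.   12.  -18.   -0.  -60. -102.]
rot [-0.01 -0.   -0.01] shift(now axes) [-0.06  0.09 -0.26] shift(target axes) [-0.06  0.09 -0.26]
```

View pics/w5.png

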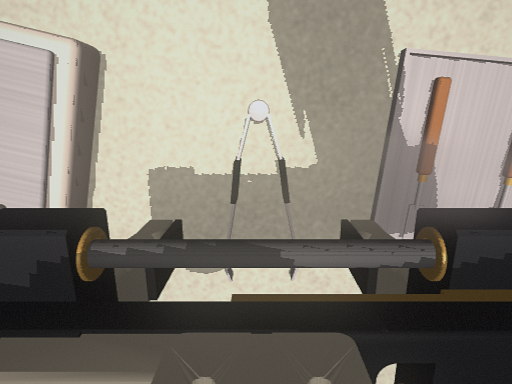

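View pics/p5c.png

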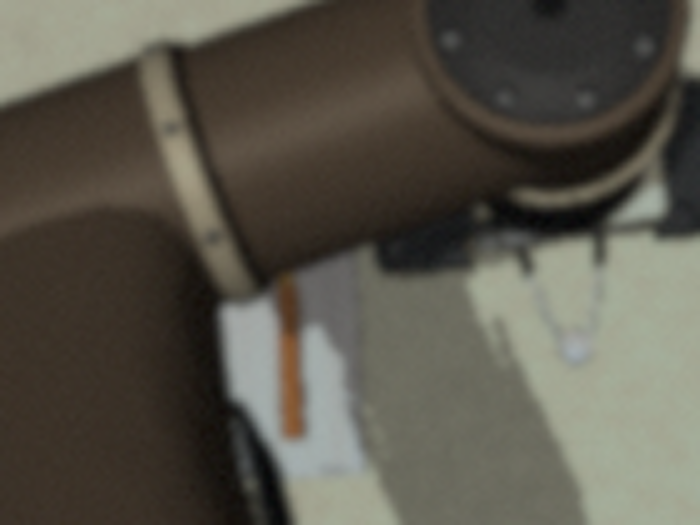

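Run:
```python
from h import *
z=np.load('pics/w5.npz');o=dict(tool_pos=z['tp'],orientation=z['ori'])
f=lambda u,v,h:px('wrist',u,v,h,pose=o)
h=f(259,111,.02);a=f(238,158,.028);b=f(234,203,.028);c=f(281.5,158,.028);d=f(287,202,.028);e=f(231,276,.02);g=f(292,277,.02)
for q in(h,a,b,c,d,e,g):print(q.round(4))
m=(a+b+c+d)/4;print(m.round(4),np.degrees(np.arctan2(*(m-h)[1::-1])),np.linalg.norm((m-h)[:2]))
j=(e+g)/2;print(np.degrees(np.arctan2(*(j-h)[1::-1])),np.linalg.norm((j-h)[:2]))
n=(h-0);th=np.radians(9.5)
O=h[:2]+.075*np.array([np.cos(th),np.sin(th)]);print('origin from hinge',O)
go(O[0],O[1],-.02,99.5)
```

```text
[0.4897 0.0042 0.02  ]
[ 0.5391 -0.0093  0.028 ]
[ 0.5872 -0.0065  0.028 ]
[0.5317 0.0345 0.028 ]
[0.5768 0.0487 0.028 ]
[0.6776 0.0024 0.02  ]
[0.6671 0.0723 0.02  ]
[0.5587 0.0168 0.028 ] 10.40192244649941 0.07013833206712536
10.29800651790329 0.18563902201195376
origin from hinge [0.5636749  0.01655663]
rot [-0.01 -0.    0.02] shift(now axes) [-0.1   0.17  4.37] shift(target axes) [-0.1   0.17  4.37]
```

```bash
python3 -m jog '0 0 -.08 -.08 .15 .5 1;0 0 0 0 0 .8 1;0 0 0 0 0 .8 1;0 0 0 0 0 .7 1;0 0 0 0 0 .6 1;0 0 0 0 0 .4 1;0 0 0 0 0 .2 1;0 0 0 0 0 .1 1'; python3 -m jog '0 0 0 0 0 .1 1;0 0 0 0 0 .1 1;0 0 0 0 0 .05 1;0 0 0 0 0 0 1'
python3 - <<'E'
from h import *
o,p,d=snap('scene','s6')
cv2.imwrite('pics/s6.png',cv2.resize(p[150:250,200:330,::-1],None,fx=6,fy=6,interpolation=cv2.INTER_CUBIC))
st();o,p,d=snap('wrist','w6')
E
```

```text
clock: 17.7
tool_pos: [0.5634, 0.0175, -0.0088]
orientation: [180.0, 0.0, 100.2]
force: [0.1, -0.2, 1.5]
opening: 0.0876
clock: 18.2
tool_pos: [0.5632, 0.0171, -0.0189]
orientation: [-180.0, 0.0, 100.1]
force: [-0.3, 0.1, 1.0]
opening: 0.0876
18.25 [ 0.5632  0.0172 -0.0188] [180.    0.  100.1] [-0.3  0.2 -0.2] 0.0876 [  22.   24.  -28.    0.  -38. -102.]
```

View pics/s6.png

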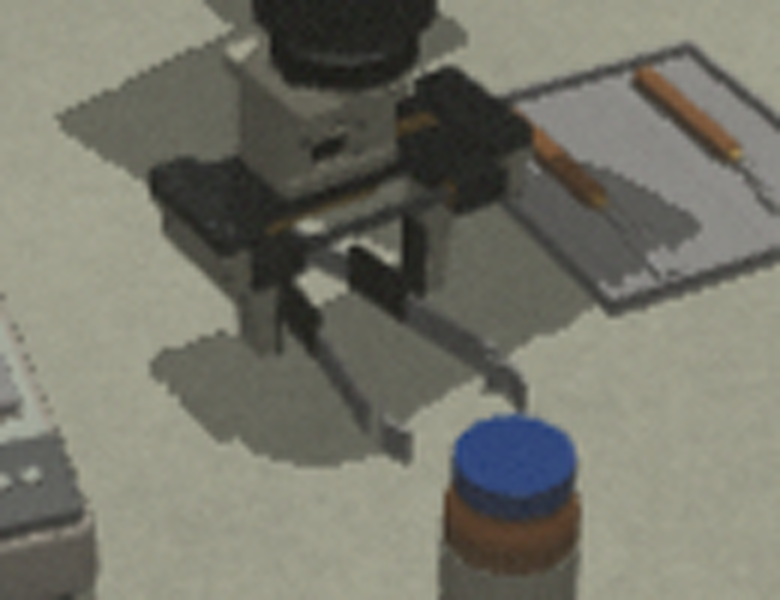

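View pics/w6.png

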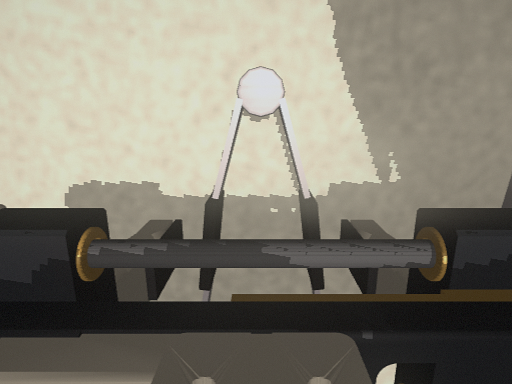

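```bash
python3 -m jog '0 0 0 0 0 .06 1;0 0 0 0 0 0 .6;0 0 0 0 0 0 .45;0 0 0 0 0 0 .35;0 0 0 0 0 0 .23;0 0 0 0 0 0 .23;0 0 0 0 0 0 .23;0 0 0 0 0 0 .23'
python3 - <<'E'
from h import *
st();o,p,d=snap('wrist','w7')
z=np.load('pics/w7.npz');f=lambda u,v,h:px('wrist',u,v,h,pose=o)
E
```

```text
clock: 19.3
tool_pos: [0.5633, 0.0172, -0.0212]
orientation: [180.0, -0.0, 100.1]
force: [-0.7, 0.3, 0.2]
opening: 0.0543
19.3 [ 0.5633  0.0172 -0.0212] [180.   -0.  100.1] [-0.7  0.3  0.2] 0.0543 [  22.   24.  -28.    0.  -38. -102.]
```

View pics/w7.png

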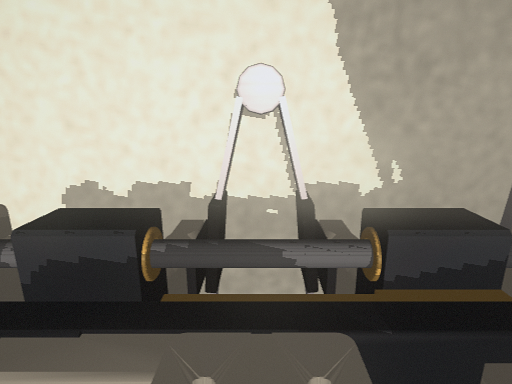

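```bash
python3 -m jog '0 0 0 0 0 -.1 .23;0 0 0 0 0 -.3 .23;0 0 0 0 0 -.6 .23;0 0 0 0 0 -.8 .23;0 0 0 0 0 -.8 .23;0 0 0 0 0 -.8 .23;0 0 0 0 0 -.5 .23;0 0 0 0 0 0 .23'
python3 - <<'E'
from h import *
st();o,p,d=snap('scene','s8')
cv2.imwrite('pics/s8.png',cv2.resize(p[110:270,120:330,::-1],None,fx=3.7,fy=3.7,interpolation=cv2.INTER_CUBIC))
o,p,d=snap('top','p8')
cv2.imwrite('pics/p8.png',cv2.resize(p[160:270,225:385,::-1],None,fx=5,fy=5,interpolation=cv2.INTER_CUBIC))
for t in('crucible','crucible_mid'):
  print(t,[(np.round(r["location"],4).tolist(),round(r["score"],2)) for r in nets.boxes_of(t,'top')][:2])
o,p,d=snap('wrist','w8')
z=np.load('pics/s8.npz');d=z['d']
i=vision.camera_info('scene');M=np.linalg.inv(i['camera_from_world']);K=i['camera_matrix']
vv,uu=np.mgrid[190:230,140:200];D=d[190:230,140:200]
P=np.stack([(uu-K[0,2])/K[0,0]*D,(vv-K[1,2])/K[1,1]*D,D],-1)@M[:3,:3].T+M[:3,3]
m=(P[...,2]>.105)&(P[...,2]<.114);Q=P[m];print('lid pts',len(Q),Q.mean(0),Q.min(0),Q.max(0))
m=(P[...,2]>.08)&(P[...,2]<.098);Q=P[m]
print('body',len(Q),Q.mean(0),Q.min(0),Q.max(0))
from scipy.optimize import least_squares
r=least_squares(lambda c:np.hypot(Q[:,0]-c[0],Q[:,1]-c[1])-.016,[.59,-.276],loss='soft_l1',f_scale=.003);print(r.x,np.std(r.fun))
E
```

```text
clock: 20.35
tool_pos: [0.5642, 0.0175, 0.1372]
orientation: [179.8, -0.0, 100.1]
force: [-0.4, 0.2, -1.8]
opening: 0.0537
20.35 [0.5642 0.0175 0.1372] [179.8  -0.  100.1] [-0.4  0.2 -1.8] 0.0537 [  22.   13.  -19.    0.  -58. -102.]
crucible [([0.5895, -0.2774, 0.1119], 0.73)]
crucible_mid [([0.5881, -0.2731, 0.107], 0.62)]
lid pts 83 [ 0.59744704 -0.27692368  0.11147585] [ 0.5748935  -0.2950427   0.10501108] [ 0.61456269 -0.25660153  0.11387181]
body 52 [ 0.60427473 -0.27819044  0.0882026 ] [ 0.59585907 -0.29137191  0.08045985] [ 0.60944597 -0.26238371  0.09669723]
[ 0.5913964  -0.27567717] 0.001400201539547554
```

View pics/s8.png

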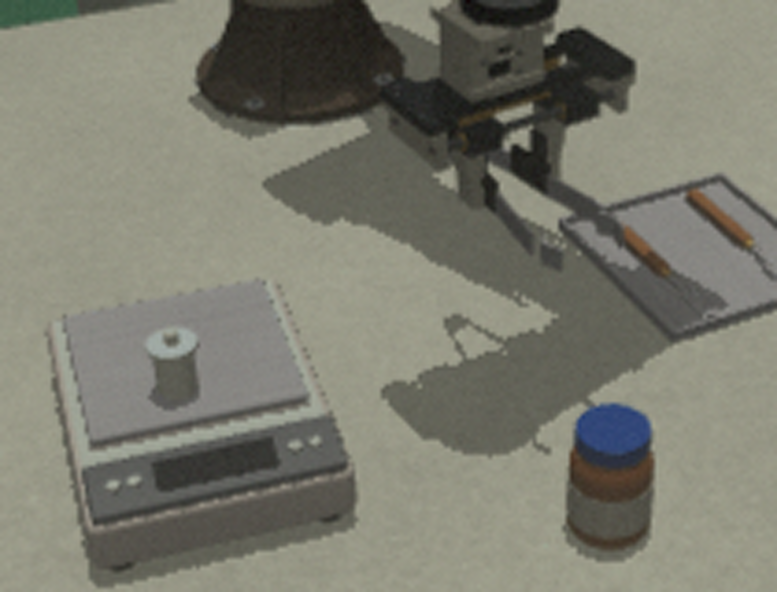

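View pics/p8.png

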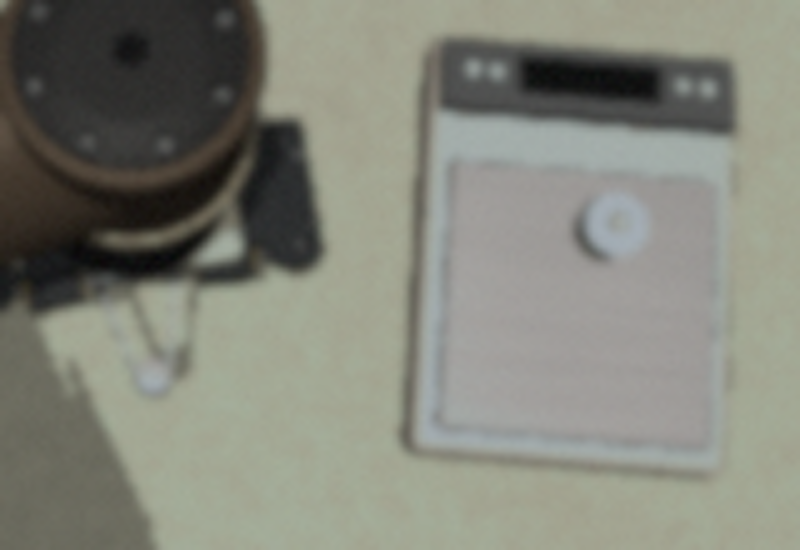

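View pics/w8.png

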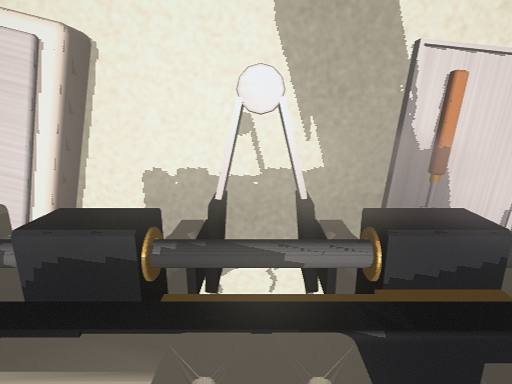

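Run:
```python
from h import *
z=np.load('pics/w7.npz');o=dict(tool_pos=z['tp'],orientation=z['ori'])
i=vision.camera_info('wrist')
for (u,v) in((261,88),):
  h=px('wrist',u,v,.02,pose=o);print(h, (T(o)[:3,:3].T@(h-o['tool_pos'])).round(4))
# arm directions in tool frame
for pts in(((241,110),(219,195)),((282,110),(303,195))):
  print([(T(o)[:3,:3].T@(px('wrist',*q,.02,pose=o)-o['tool_pos'])).round(4).tolist() for q in pts])
# jaws in scene depth s8
s=np.load('pics/s8.npz');p=s['p'];d=s['d']
cv2.imwrite('pics/s8j.png',cv2.resize(p[145:190,240:300,::-1],None,fx=12,fy=12,interpolation=cv2.INTER_NEAREST))
go(.4264,-.2757,.1372,90)
```

```text
[0.48790415 0.00349642 0.02      ] [-0.0003 -0.0766 -0.0412]
[[-0.0092, -0.0673, -0.0412], [-0.0205, -0.0279, -0.0412]]
[[0.0091, -0.0673, -0.0412], [0.0198, -0.0279, -0.0412]]
rot [-0.02  0.    1.77] shift(now axes) [-6.61 -4.64 -0.08] shift(target axes) [-7.32 -3.4  -0.08]
```

View pics/s8j.png

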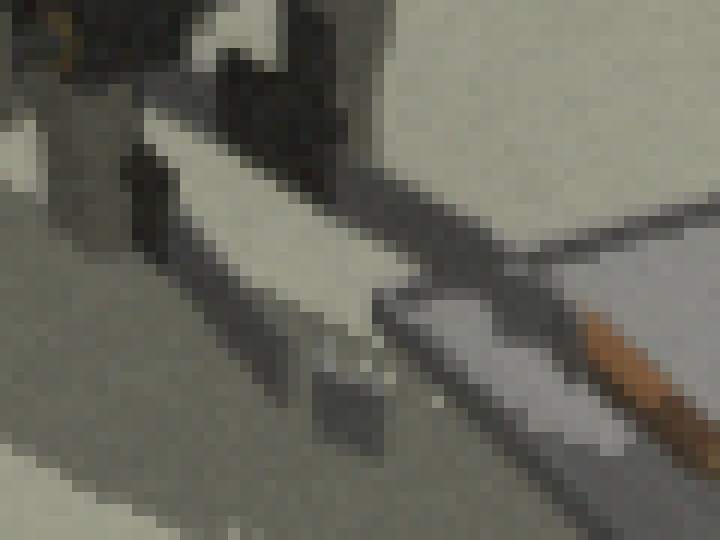

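```bash
python3 -m jog '0 0 0 -.5 -.35 0 .23;0 0 .2 -.7 -.5 0 .23;0 0 .2 -.8 -.55 0 .23;0 0 .2 -.8 -.5 0 .23;0 0 .2 -.8 -.5 0 .23;0 0 .2 -.8 -.5 0 .23;0 0 .2 -.8 -.5 0 .23;0 0 .2 -.8 -.4 0 .23'; python3 -m jog '0 0 .2 -.6 -.3 0 .23;0 0 .17 -.3 -.2 0 .23;0 0 0 0 0 0 .23';  python3 -c "
from h import *
st();go(.428,-.2757,.0558,90)"
```

```text
clock: 21.6
tool_pos: [0.4396, -0.2411, 0.1344]
orientation: [-179.9, -0.0, 92.0]
force: [0.6, -0.7, -1.9]
opening: 0.0539
clock: 21.98
tool_pos: [0.4214, -0.2769, 0.1344]
orientation: [-180.0, -0.0, 89.9]
force: [-0.1, 0.1, -1.2]
opening: 0.054
21.98 [ 0.4214 -0.2769  0.1344] [-180.    -0.    89.9] [-0.1  0.1 -1.2] 0.054 [-11.   8. -26.  -0. -56. -79.]
rot [-0.01 -0.   -0.02] shift(now axes) [0.03 0.17 1.96] shift(target axes) [0.03 0.17 1.96]
```

```bash
python3 -m jog '0 0 0 .03 .15 .3 .23;0 0 0 0 0 .5 .23;0 0 0 0 0 .5 .23;0 0 0 0 0 .35 .23;0 0 0 0 0 .2 .23;0 0 0 0 0 .1 .23;0 0 0 0 0 0 .23'
python3 - <<'E'
from h import *
st();o,p,d=snap('scene','s9')
cv2.imwrite('pics/s9.png',cv2.resize(p[130:260,90:250,::-1],None,fx=5,fy=4.6,interpolation=cv2.INTER_CUBIC))
o,p,d=snap('top','p9')
cv2.imwrite('pics/p9.png',cv2.resize(p[160:270,285:395,::-1],None,fx=5,fy=5,interpolation=cv2.INTER_CUBIC))
E
```

```text
clock: 22.85
tool_pos: [0.4287, -0.275, 0.0569]
orientation: [180.0, 0.0, 90.0]
force: [-0.4, -0.3, -1.3]
opening: 0.0541
22.85 [ 0.4287 -0.275   0.0569] [180.   0.  90.] [-0.4 -0.3 -1.3] 0.0541 [-11.  14. -31.   0. -45. -79.]
```

View pics/s9.png

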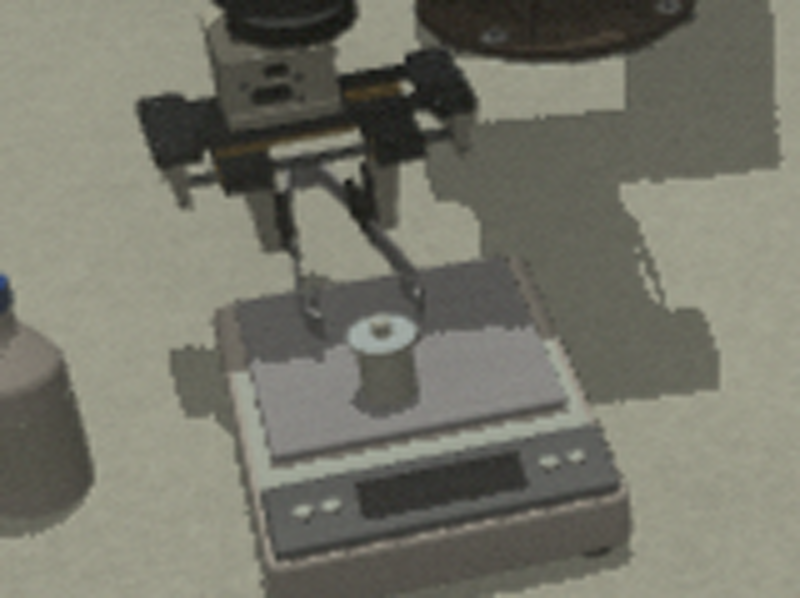

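View pics/p9.png

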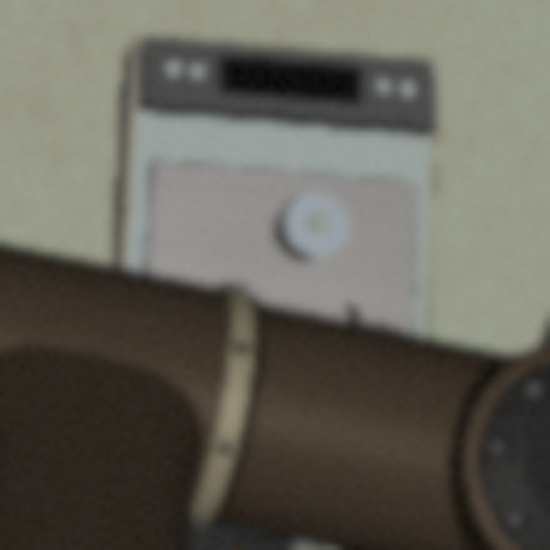

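```bash
cat >> h.py <<'E'
def cloud(f,n,r):
    d=np.load(f'pics/{f}.npz')['d'];i=vision.camera_info(n);M=np.linalg.inv(i['camera_from_world']);K=i['camera_matrix']
    v0,v1,u0,u1=r;vv,uu=np.mgrid[v0:v1,u0:u1];D=d[v0:v1,u0:u1]
    return np.stack([(uu-K[0,2])/K[0,0]*D,(vv-K[1,2])/K[1,1]*D,D],-1)@M[:3,:3].T+M[:3,3],uu,vv
E
python3 - <<'E'
from h import *
P,uu,vv=cloud('s9','scene',(170,215,140,185))
m=(P[...,2]>.072)&(P[...,2]<.11)&(P[...,0]<.57)&(P[...,0]>.46)
Q=P[m]
for s in(Q[Q[:,1]<-.276],Q[Q[:,1]>-.276]):
  print(len(s));s=s[np.argsort(s[:,0])];print(s[-22::2].round(3).tolist())
E
```

```text
53
[[0.532, -0.307, 0.102], [0.534, -0.308, 0.081], [0.534, -0.306, 0.092], [0.536, -0.306, 0.097], [0.538, -0.306, 0.08], [0.539, -0.305, 0.084], [0.543, -0.304, 0.101], [0.544, -0.305, 0.095], [0.545, -0.303, 0.088], [0.546, -0.303, 0.092], [0.55, -0.304, 0.088]]
71
[[0.523, -0.244, 0.086], [0.524, -0.245, 0.082], [0.525, -0.243, 0.098], [0.532, -0.239, 0.098], [0.534, -0.24, 0.095], [0.538, -0.241, 0.091], [0.54, -0.246, 0.083], [0.542, -0.243, 0.079], [0.542, -0.245, 0.095], [0.543, -0.243, 0.088], [0.545, -0.245, 0.101]]
```

```bash
python3 -m jog '0 0 0 -.02 .2 .02 .23;0 0 0 0 .3 0 .23;0 0 0 0 .3 0 .23;0 0 0 0 .3 0 .23;0 0 0 0 .2 0 .23;0 0 0 0 .14 0 .23;0 0 0 0 .04 0 .23;0 0 0 0 0 0 .23'
python3 - <<'E'
from h import *
st();o,p,d=snap('scene','s10')
cv2.imwrite('pics/s10.png',cv2.resize(p[160:230,120:210,::-1],None,fx=8,fy=8,interpolation=cv2.INTER_CUBIC))
P,uu,vv=cloud('s10','scene',(180,225,140,190))
m=(P[...,2]>.072)&(P[...,2]<.104)&(P[...,0]<.64)&(P[...,0]>.56)
Q=P[m]
for s in(Q[Q[:,1]<-.297],Q[Q[:,1]>-.256],Q[(Q[:,1]>-.29)&(Q[:,1]<-.262)]):
  print(len(s));s=s[np.argsort(s[:,0])];print(s[-22::2].round(3).tolist())
E
```

```text
clock: 23.95
tool_pos: [0.4875, -0.2758, 0.0559]
orientation: [-180.0, -0.0, 90.0]
force: [-0.3, -0.3, -1.4]
opening: 0.0538
23.95 [ 0.4875 -0.2758  0.0559] [-180.   -0.   90.] [-0.3 -0.3 -1.4] 0.0538 [ -9.  18. -25.  -0. -47. -81.]
44
[[0.59, -0.311, 0.081], [0.592, -0.308, 0.079], [0.593, -0.309, 0.101], [0.595, -0.308, 0.092], [0.596, -0.307, 0.096], [0.598, -0.306, 0.09], [0.6, -0.305, 0.098], [0.601, -0.304, 0.088], [0.602, -0.306, 0.089], [0.603, -0.303, 0.092], [0.605, -0.304, 0.087]]
42
[[0.583, -0.244, 0.082], [0.583, -0.246, 0.094], [0.584, -0.246, 0.102], [0.585, -0.244, 0.088], [0.589, -0.244, 0.101], [0.591, -0.24, 0.083], [0.593, -0.242, 0.1], [0.597, -0.242, 0.081], [0.602, -0.245, 0.093], [0.603, -0.245, 0.1], [0.606, -0.247, 0.085]]
86
[[0.607, -0.272, 0.075], [0.608, -0.285, 0.083], [0.608, -0.27, 0.097], [0.608, -0.274, 0.087], [0.608, -0.276, 0.092], [0.608, -0.276, 0.088], [0.608, -0.285, 0.087], [0.609, -0.275, 0.073], [0.609, -0.28, 0.083], [0.61, -0.275, 0.082], [0.61, -0.27, 0.073]]
```

View pics/s10.png

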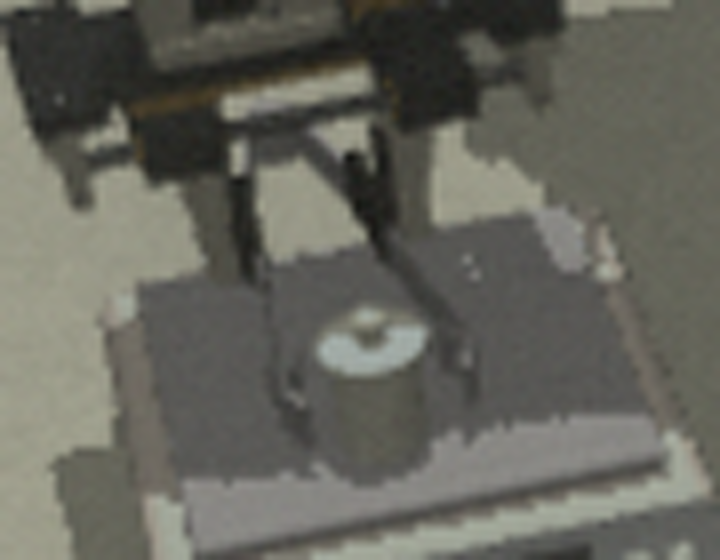

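```bash
python3 -m jog '0 0 0 0 .02 0 .15;0 0 0 0 0 0 .1;0 0 0 0 0 0 .05;0 0 0 0 0 0 0;0 0 0 0 0 0 -.03;0 0 0 0 0 0 -.06;0 0 0 0 0 0 -.09;0 0 0 0 0 0 -.12'; python3 -m jog '0 0 0 0 0 0 -.15;0 0 0 0 0 0 -.2;0 0 0 0 0 0 -.25;0 0 0 0 0 0 -.3;0 0 0 0 0 0 -.3'
python3 - <<'E'
from h import *
st();o,p,d=snap('scene','s11')
cv2.imwrite('pics/s11.png',cv2.resize(p[160:230,120:210,::-1],None,fx=8,fy=8,interpolation=cv2.INTER_CUBIC))
E
```

```text
clock: 25.0
tool_pos: [0.4885, -0.2758, 0.056]
orientation: [180.0, 0.0, 90.0]
force: [-0.6, 0.6, 0.3]
opening: 0.0408
clock: 25.62
tool_pos: [0.4885, -0.2758, 0.056]
orientation: [180.0, 0.0, 90.0]
force: [0.4, 1.1, -0.6]
opening: 0.0405
25.62 [ 0.4885 -0.2758  0.056 ] [180.   0.  90.] [ 0.4  1.1 -0.6] 0.0405 [ -9.  18. -25.   0. -47. -81.]
```

View pics/s11.png

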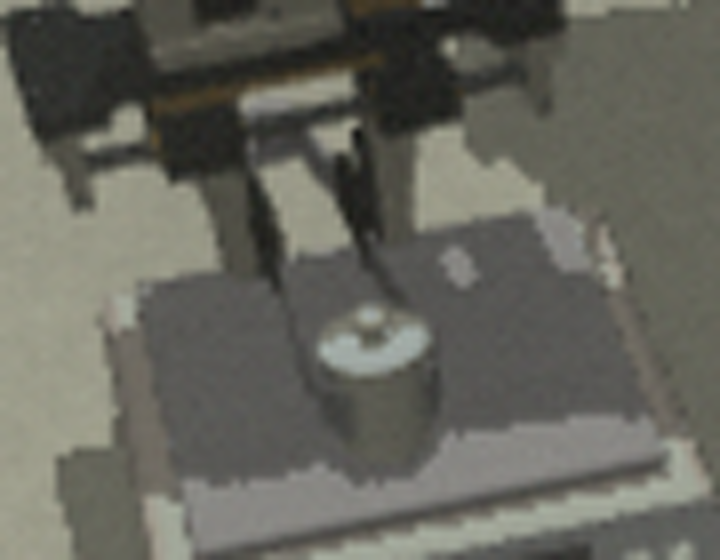

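```bash
python3 -m jog '0 0 0 0 0 -.05 -.3;0 0 0 0 0 -.1 -.3;0 0 0 0 0 -.2 -.3;0 0 0 0 0 -.3 -.3;0 0 0 0 0 -.4 -.3;0 0 0 0 0 -.4 -.3;0 0 0 0 0 -.4 -.3;0 0 0 0 0 -.3 -.3'; python3 -m jog '0 0 0 0 0 -.2 -.3;0 0 0 0 0 -.1 -.3;0 0 0 0 0 -.05 -.3;0 0 0 0 0 0 -.3;0 0 0 0 0 0 -.3;0 0 0 0 0 0 -.3'
python3 - <<'E'
from h import *
st();o,p,d=snap('scene','s12')
cv2.imwrite('pics/s12.png',cv2.resize(p[100:260,90:370,::-1],None,fx=2.8,fy=2.8,interpolation=cv2.INTER_CUBIC))
cv2.imwrite('pics/s12c.png',cv2.resize(p[120:220,110:230,::-1],None,fx=6,fy=6,interpolation=cv2.INTER_CUBIC))
for t in('crucible','spatula','jar','beaker','bottle'):
  print(t,[(np.round(r["location"],4).tolist(),round(r["score"],2)) for r in nets.boxes_of(t,'scene')][:2])
P,uu,vv=cloud('s12','scene',(140,220,140,200))
m=(P[...,0]<.63)&(P[...,0]>.57)&(abs(P[...,1]+.276)<.03)&(P[...,2]>.13)&(P[...,2]<.24)
Q=P[m];print(len(Q),Q.min(0),Q.max(0))
for u in(160,163,166):
  print([(v,P[v-140,u-140].round(3).tolist()) for v in range(160,205,3)])
E
```

```text
clock: 26.68
tool_pos: [0.4888, -0.2759, 0.1434]
orientation: [179.9, 0.0, 90.0]
force: [0.5, -0.1, -0.7]
opening: 0.0407
clock: 27.42
tool_pos: [0.4883, -0.2758, 0.1557]
orientation: [-180.0, -0.0, 90.0]
force: [0.5, 0.5, -2.5]
opening: 0.0403
27.43 [ 0.4883 -0.2758  0.1557] [-180.   -0.   90.] [ 0.5  0.5 -2.5] 0.0403 [ -9.  12. -18.  -0. -60. -81.]
crucible [([0.6051, -0.2763, 0.2055], 0.78)]
spatula [([0.5005, 0.2839, 0.01], 0.58)]
jar [([0.8218, -0.0072, 0.0633], 0.71)]
beaker [([0.5458, 0.4559, 0.0603], 0.71)]
bottle [([0.5499, -0.4785, 0.084], 0.63)]
286 [ 0.57074677 -0.29870504  0.166369  ] [ 0.61335825 -0.25131002  0.22487801]
[(160, [0.492, -0.261, 0.192]), (163, [0.196, -0.218, 0.002]), (166, [0.219, -0.223, 0.003]), (169, [0.239, -0.227, 0.003]), (172, [0.585, -0.279, 0.211]), (175, [0.602, -0.283, 0.213]), (178, [0.609, -0.285, 0.208]), (181, [0.607, -0.286, 0.197]), (184, [0.603, -0.286, 0.185]), (187, [0.603, -0.288, 0.175]), (190, [0.363, -0.256, -0.001]), (193, [0.481, -0.273, 0.069]), (196, [0.492, -0.276, 0.066]), (199, [0.512, -0.28, 0.07]), (202, [0.519, -0.282, 0
[... 230 characters left out ...]
 [0.607, -0.278, 0.195]), (184, [0.607, -0.279, 0.185]), (187, [0.606, -0.28, 0.175]), (190, [0.369, -0.247, 0.0]), (193, [0.481, -0.264, 0.067]), (196, [0.5, -0.268, 0.07]), (199, [0.514, -0.272, 0.069]), (202, [0.528, -0.275, 0.068])]
[(160, [0.499, -0.244, 0.192]), (163, [0.208, -0.198, 0.003]), (166, [0.54, -0.254, 0.198]), (169, [0.549, -0.256, 0.194]), (172, [0.593, -0.264, 0.212]), (175, [0.605, -0.267, 0.21]), (178, [0.604, -0.268, 0.201]), (181, [0.612, -0.271, 0.196]), (184, [0.606, -0.271, 0.183]), (187, [0.609, -0.272, 0.175]), (190, [0.467, -0.252, 0.066]), (193, [0.484, -0.256, 0.067]), (196, [0.499, -0.259, 0.066]), (199, [0.516, -0.263, 0.068]), (202, [0.532, -0.267, 0.068])]
```

View pics/s12.png

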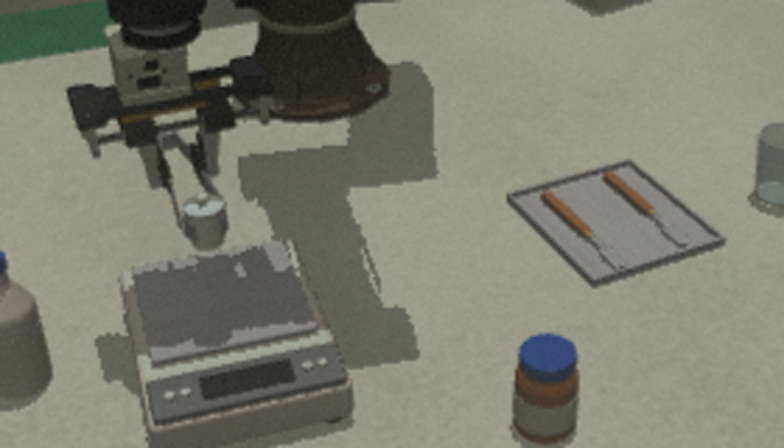

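View pics/s12c.png

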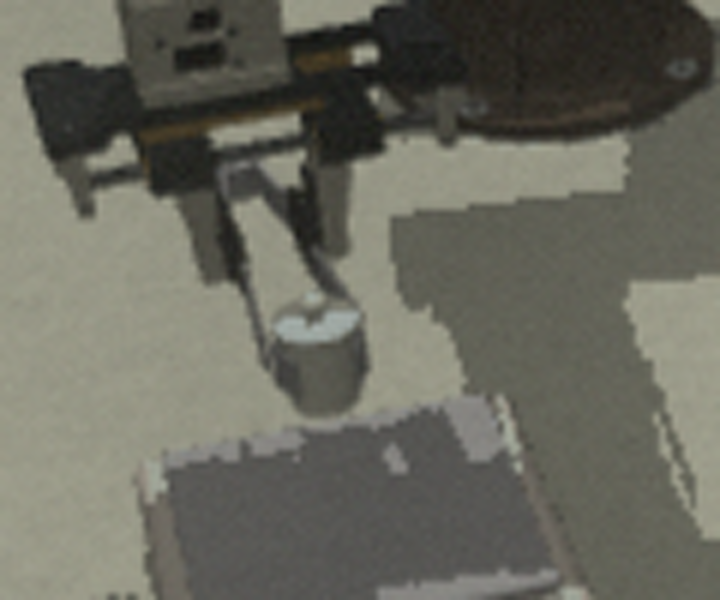

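```bash
python3 -c "
from h import *
print(ctrl.close_job());st()"
```

```text
the job is handed in; nothing more can be done
None
the job is handed in; nothing more can be done
```

I finished the job and handed it in at about 27.5 s. The loose spatula is in the tray, and the crucible was still held up in the tongs.

- **Spatula:** it lies flat in the +y part of the tray, parallel to the other one with its blade pointing the same way. The last scene picture shows this.
- **Crucible:** the tongs closed on its body, with 40 mm over the grips. In the last depth image its underside is at about z = 0.165 m, which is 10 cm above the pan. It stands upright, and the gripper never touched it.
- **Left-alone items:** the other spatula, jar, beaker and bottle look unmoved in the last picture. I did not measure them against the start positions.

**Failed check:** the first grasp of the spatula closed on air above the handle. Both cameras put the real fingertips about 25 mm behind the reported TCP. I allowed for that in every later grasp, and those all held.

**Disagreement:** the first crucible position estimates differed by about 6 mm in y. A depth fit to its body settled that before I moved in.

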